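# Stand the sample containers in their holder cups

### The arm

A 7-joint arm with a two-finger parallel gripper is mounted at the origin on the work surface; the furniture and walls round the work are solid. World frame = base frame: x ahead of the robot, y to its left, z up, the work surface at z = 0. Lengths are in m, angles in degrees, forces in N, time in s.
With the tool pointing down it reaches from about 0.425 to 0.875 m from the base axis. Payload 4.7 kg.
Tool frame: the origin (TCP) lies midway between the tips of the shut fingers; the grasp point (between the pads) lies 19 mm behind it (env.grip_point_offset is the distance from the TCP to the grasp point, in m); z points along the fingers, y is the line along which they close (so a half turn about z gives the same grasp; the last joint's range is limited). The gripper opens to 87 mm and grips with 3 to 60 N. Pads are 19 mm wide; open, the fingers measure 117 mm over their backs; the gripper's body (75 mm by 190 mm) begins 51 mm behind the grasp point.
Start: joints at [-75.109, 18.392, -4.016, 83.108, 1.295, 78.541, -3.26], TCP at [0.158, 0.63, 0.223] pointing down, gripper open.
Joint ranges: [-163.93, 163.93], [-17.29, 119.83], [-79.2, 71.16], [3.27, 140.29], [-89.18, 269.18], [5.43, 117.66], [-154.24, 154.24]. Speed limits (degrees/s): [147.25, 147.25, 180, 180, 180, 180, 180].

### API

Orientations are given as [roll, pitch, yaw] about the fixed x, y, z axes, in that order (R = Rz(yaw) Ry(pitch) Rx(roll)).
In Python, from cell import env gives the robot as it stands.
- The arm moves only by the shell command python3 -m jog 'ROWS' [FORCE]. ROWS is JSON, a list of rows, each a list of 7 numbers: the shift along the tool's x, y, z in m, then the turn, a rotation vector about the tool's x, y, z in rad, then the finger opening in m, from 0 to 0.087. A call has 1 to 12 rows; each row shifts and turns the commanded pose from where the row before left it, along the tool's axes as they then stand; what a row does not reach is not made up. A row lasts 1/12 s, in which the tool goes at most 41.7 mm and 7.16 degrees, less where a joint would pass 70% of its speed; a pose out of reach is approached as far as the arm can. A call is refused whole if a number of a shift passes 0.0417 or a number of a turn 0.125, either way. A call with a gripper value outside its range is refused whole. The fingers move at their own pace and stop on an object; FORCE is the grip in N (left out, the last holds). Time passes only in rows, so rows that do not move let the fingers close. It gives the time, the measured TCP pose, the force, the opening and the grip force at its end, in the units of the state.
- env.get_obs(): the state, without advancing time (a new reading comes with each control period).
- env.read_camera(name): name is "side" or "top"; returns the picture (400x640x3 uint8, blue, green, red); there is no depth.
- env.get_calibration(name): a dict with "fov_y" (degrees; the focal length in pixels is half the picture's height over the tangent of half this angle, whatever the lens; pixels are square), "cx", "cy" (the principal point, pixels), "pose" (4x4, takes a point from camera to world coordinates). Camera axes: x right, y up, looking along -z (the intrinsics and any distortion apply to the point x, -y, -z); pixel columns grow to the right and rows downward; lengths in m; the calibration is good to about 2 mm. A picture is of the moment at which its call begins. get_calibration takes no time and is no camera call.
- env.sign_off(): hands the job in; it is judged then, once.
The state is a dict: "time_s": time; "qpos": joint angles; "joint_velocities": joint speeds; "effort": joint torques, N m; "tool_pos": TCP position; "tool_rot": TCP orientation; "force": force on the tool from outside, world axes, zero at the start; "wrist_torque": the same for the moment, N m; "grip_width": finger opening in m; "grasp_force": force on a finger pad.
Only numpy, scipy, OpenCV 4.12 (cv2) and the standard library are available. Lean on these libraries where they do the work, as an engineer would, in place of code of your own. Each camera call takes 0.05 s, during which the arm holds its last target. There are 200 camera calls.

### The job

Pick out the four sample containers with flat black screw caps (the glass vial, the white jar, the white bottle and the metal flask) and stand each one upright in the holder cup that fits it: the thinnest container in the smallest cup, and so on up to the flask in the largest. Keep them upright on the way, and leave the two dropper bottles that stand among them where they are.

Things in the scene. Friction and masses are not known exactly. Their poses are not given: they have to be found in the camera images.
- vial: Clear glass vial with a flat black screw cap, 25 mm diameter, 61 mm high, about 24 g; grip it round the middle or upper half, about 40 mm up. Stands upright; round, so its yaw does not matter. Origin at the centre of its underside, z up along its axis.
- jar: White plastic jar with a flat black ribbed screw cap, 38 mm diameter, 64 mm high, about 60 g; body to 40 mm, cap (37 mm diameter) from 49 mm up; grip it about 40 mm up. Stands upright; round, so its yaw does not matter. Origin at the centre of its underside, z up along its axis.
- bottle: White plastic bottle with a flat black ribbed screw cap, 52 mm diameter, 106 mm high, about 110 g; the straight body reaches to 77 mm, the cap (40 mm diameter) from 86 mm to the top; grip the body about 58 mm up. Stands upright; round, so its yaw does not matter. Origin at the centre of its underside, z up along its axis.
- flask: Bare metal flask with a narrow black stopper, 63 mm diameter, 148 mm high, about 195 g; the body and shoulder reach to 109 mm, the round stopper with its neck (27 mm diameter) from 109 mm to the top; grip the stopper about 132 mm up. Stands upright; round, so its yaw does not matter. Origin at the centre of its underside, z up along its axis.
- cup_vial: Fixed black round holder cup for the vial: outside diameter 49 mm, with a flat rubber foot 57 mm wide, bore 41 mm, rim 16 mm high, grey inner floor 4 mm above the table; told from the other cups by its size (the smallest). Origin at the centre of its underside on the table, z up.
- cup_jar: Fixed black round holder cup for the jar: outside diameter 62 mm, with a flat rubber foot 70 mm wide, bore 54 mm, rim 16 mm high, grey inner floor 4 mm above the table; told from the other cups by its size (the second smallest). Origin at the centre of its underside on the table, z up.
- cup_bottle: Fixed black round holder cup for the bottle: outside diameter 76 mm, with a flat rubber foot 84 mm wide, bore 68 mm, rim 16 mm high, grey inner floor 4 mm above the table; told from the other cups by its size (the second largest). Origin at the centre of its underside on the table, z up.
- cup_flask: Fixed black round holder cup for the flask: outside diameter 88 mm, with a flat rubber foot 96 mm wide, bore 80 mm, rim 16 mm high, grey inner floor 4 mm above the table; told from the other cups by its size (the largest). Origin at the centre of its underside on the table, z up.
- dropper_1: White dropper bottle with a pointed nozzle, 25 mm wide, 75 mm high, upright. Not part of the job: leave it standing where it is. Origin at the centre of its underside.
- dropper_2: White dropper bottle with a pointed nozzle, 27 mm wide, 62 mm high, upright. Not part of the job: leave it standing where it is. Origin at the centre of its underside.
There are look-alikes about, which are no part of the job. Leave any orange or purple look-alike of the vial alone.

How it is judged (in metres and radians):
At the end, for the whole second after the job is handed in: The vial, jar, bottle and flask each stand on the floor of their own cup (axis within 12 mm of the cup's centre, underside under 9 mm above the table, tilt under 0.1 rad), released and at rest (horizontal distance between vial and cup_vial below 0.012 m and z of vial in the frame of cup_vial between 0 and 0.009 m and angle between each of vial, jar, bottle, flask's own z axis and vertical below 0.1 rad and linear speed of each of vial, jar, bottle, flask below 0.02 m/s and contact force between each of vial, jar, bottle, flask and the fingers below 0.1 N and horizontal distance between jar and cup_jar below 0.012 m and z of jar in the frame of cup_jar between 0 and 0.009 m and horizontal distance between bottle and cup_bottle below 0.012 m and z of bottle in the frame of cup_bottle between 0 and 0.009 m and horizontal distance between flask and cup_flask below 0.012 m and z of flask in the frame of cup_flask between 0 and 0.009 m); the robot touches nothing.
It fails at once if a dropper bottle is pushed more than 25 mm or tipped over (distance of any of dropper_1, dropper_2 from where it was at the start of the episode above 0.025 m or angle between any of dropper_1, dropper_2's own z axis and vertical above 0.5 rad).
It fails at once if a sample container is tipped more than about 45 degrees (angle between any of vial, jar, bottle, flask's own z axis and vertical above 0.8 rad).
It also fails if it takes over 136 s, if anything falls off the work surface, if the arm or the gripper's body presses on something with over 40 N, if the wrist force passes 120 N, or if a joint passes its speed limit or range.

## Working session

There is one attempt and no reset: what is moved stays moved. The work goes in short steps, Python scripts to look and compute and a shell command to move; the robot and the scene stay as the last step left them, time stands still between calls to the robot, and variables do not carry over. Pictures are saved under pics/ and viewed, at most 14 in all, crops included, and the job is handed in when it is done.

```bash
ls; mkdir -p pics; python3 - <<'E'
from cell import env
import cv2, numpy as np
np.set_printoptions(precision=4,suppress=True)
for n in("side","top"):
    cv2.imwrite(f"pics/{n}0.png",env.read_camera(n)); print(n,env.get_calibration(n))
o=env.get_obs(); print(o, env.grip_point_offset)
E
```

```text
pics
side {'fov_y': 42.500396255948424, 'cx': 323.03534685418146, 'cy': 205.44316152758265, 'pose': array([[-0.9997, -0.0247, -0.0033,  0.5181],
       [ 0.0083, -0.4547,  0.8906,  1.0937],
       [-0.0235,  0.8903,  0.4548,  0.5675],
       [ 0.    ,  0.    ,  0.    ,  1.    ]])}
top {'fov_y': 57.95234922971511, 'cx': 319.30869188265535, 'cy': 196.18117752315592, 'pose': array([[-0.013 ,  0.994 , -0.1088,  0.4163],
       [-0.9997, -0.0153, -0.0204,  0.0817],
       [-0.0219,  0.1085,  0.9939,  0.9684],
       [ 0.    ,  0.    ,  0.    ,  1.    ]])}
{'time_s': 0.1, 'qpos': array([-75.1108,  18.4367,  -4.0166,  83.1672,   1.2949,  78.54  ,
        -3.2613]), 'joint_velocities': array([ 0.0088, -0.1024, -0.0799, -0.1522,  0.044 , -0.0319, -0.0627]), 'effort': array([  0.0003, -49.2567,  -0.4054, -31.3401,  -0.0641,   0.0394,
         0.0001]), 'tool_pos': array([0.1581, 0.63  , 0.2216]), 'tool_rot': array([-179.9014,    0.0049,  165.9201]), 'force': array([ 0.7317, -0.277 , -0.2374]), 'wrist_torque': array([-0.0191, -0.0039,  0.0409]), 'grasp_force': 0.0, 'grip_width': 0.08674219588153108} 0.0187
```

View pics/side0.png

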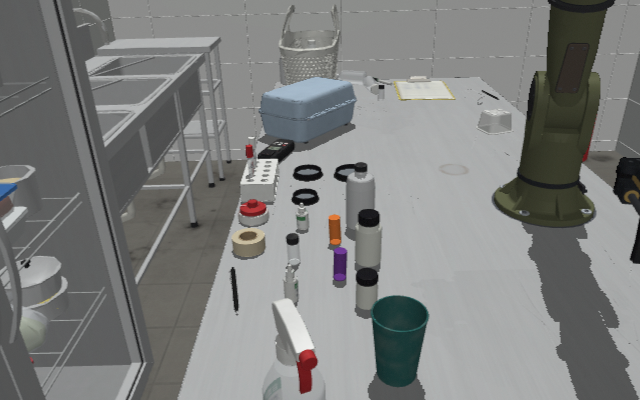

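View pics/top0.png

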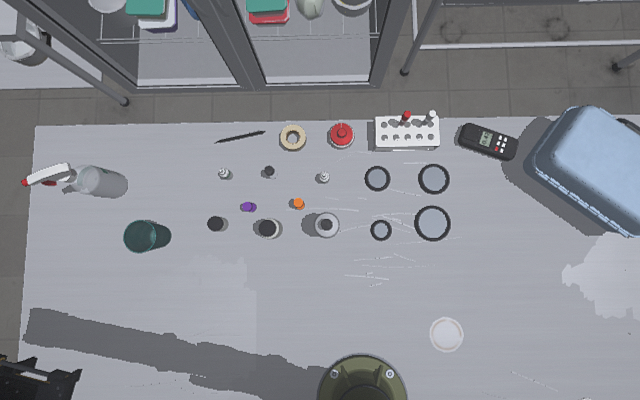

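The side view shows the sample row, with the flask at (360,200), bottle (368,240), jar (367,290) and vial (293,248). The droppers are at (302,218) and (291,285), and the orange (334,230) and purple (340,265) look-alikes stand between them.

In the top view the black caps are the vial (269,170), jar (216,223), bottle (268,228) and flask (327,224). The cups are at (381,230), (377,178), (433,179) and (432,223). I'll enlarge these to confirm.

```bash
python3 - <<'E'
import cv2, numpy as np
t=cv2.imread("pics/top0.png");s=cv2.imread("pics/side0.png")
a=cv2.resize(t[155:250,200:460],None,fx=3,fy=3,interpolation=cv2.INTER_CUBIC)
b=cv2.resize(s[155:325,230:390],None,fx=3.4,fy=3.4,interpolation=cv2.INTER_CUBIC)
cv2.imwrite("pics/ta.png",a);cv2.imwrite("pics/sb.png",b)
E
```

```text
(no output)
```

View pics/ta.png

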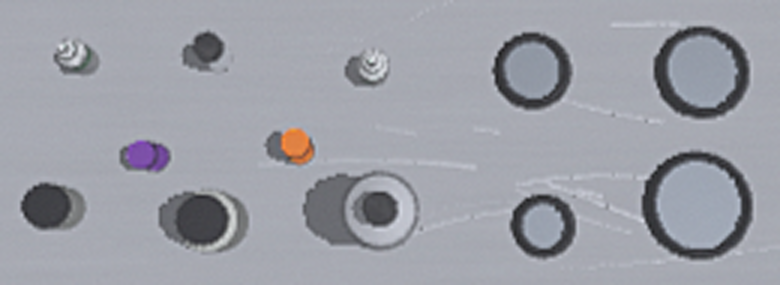

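View pics/sb.png

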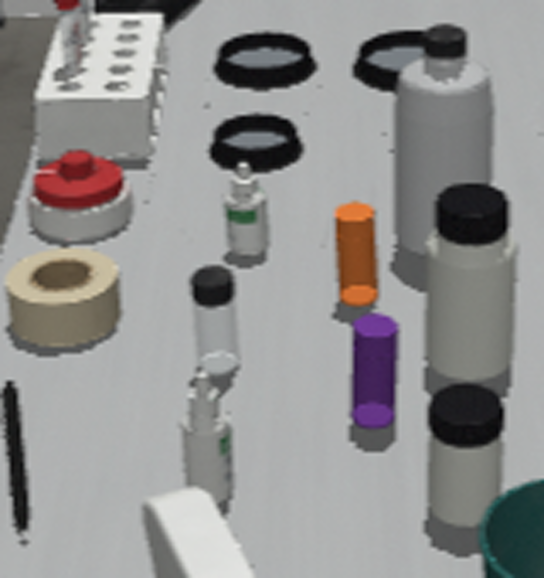

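Confirmed. Candidates with flat black tops in the top crop are (209,47) a clear body (vial), (46,206) a short white body (jar), (202,219) a tall white body (bottle) and (378,208) metal (flask). Orange (295,143), purple (143,155) and the two pointed white droppers (70,52) and (372,65) are to be left alone. The smallest cup is at (543,226), then (532,70), (701,72) and the largest at (697,205). Next I triangulate.

```bash
cat > h.py <<'E'
import numpy as np, cv2
from cell import env
np.set_printoptions(precision=4,suppress=True)
def ray(n,u,v):
    c=env.get_calibration(n);f=200/np.tan(np.radians(c["fov_y"]/2));P=np.array(c["pose"])
    d=P[:3,:3]@np.array([(u-c["cx"])/f,-(v-c["cy"])/f,-1]);return P[:3,3],d/np.linalg.norm(d)
def atz(n,u,v,z):
    p,d=ray(n,u,v);return p+d*(z-p[2])/d[2]
def tri(a,b):
    p,d=ray("top",*a);q,e=ray("side",*b)
    s=np.linalg.lstsq(np.c_[d,-e],q-p,rcond=None)[0]
    A,B=p+s[0]*d,q+s[1]*e;return (A+B)/2,np.linalg.norm(A-B)
E
python3 - <<'E'
from h import *
t=cv2.imread("pics/top0.png");s=cv2.imread("pics/side0.png")
def darkblob(im,u,v,r,thr):
    m=(im.max(2)<thr).astype(np.uint8);n,l,st,c=cv2.connectedComponentsWithStats(m)
    best=min(range(1,n),key=lambda i:np.hypot(*(c[i]-[u,v]))-0.02*st[i,4] if st[i,4]>8 else 99)
    return c[best],st[best]
for n,u,v,su,sv,H in[("vial",269.7,170.5,293,236,.061),("jar",215.3,223.7,367,272.5,.064),("bottle",267.3,228,369,214.5,.106),("flask",326,224.3,361,165.5,.148)]:
    c,st=darkblob(t,u,v,8,70)
    print(n,c,st,"tri",*tri(c,(su,sv)),"atz",atz("top",*c,H))
for n,u,v in[("cv",381,230),("cj",377.3,178.3),("cb",433.6,179),("cf",432.3,223.3)]:
    g=t.max(2); m=(g<90).astype(np.uint8); k,l,st,c=cv2.connectedComponentsWithStats(m)
    i=min((i for i in range(1,k) if st[i,4]>60),key=lambda i:np.hypot(*(c[i]-[u,v])))
    pts=cv2.findContours((l==i).astype(np.uint8),0,cv2.CHAIN_APPROX_NONE)[0][0]
    inner=[q for q in cv2.findContours((l==i).astype(np.uint8),cv2.RETR_CCOMP,cv2.CHAIN_APPROX_NONE)[0]]
    for q in inner:
        if len(q)>20:
            (x,y),ax,_=cv2.fitEllipse(q);P=atz("top",x,y,.016);print(n,(round(x,1),round(y,1)),ax,P)
E
```

```text
vial [241.604  136.0594] [218 131  47  11 101] tri [0.6176 0.2887 0.1086] 0.08478704901506429 atz [0.6751 0.2993 0.061 ]
jar [214.2762 223.0571] [207 217  16  14 105] tri [0.4501 0.3651 0.0651] 0.002360606627371126 atz [0.4513 0.3653 0.064 ]
bottle [267.0702 225.8421] [259 220  17  16  57] tri [0.4377 0.226  0.1028] 0.007474413726636204 atz [0.4413 0.2251 0.106 ]
flask [379.5965 229.4298] [371 220  20  20 114] tri [ 0.4292 -0.0446  0.091 ] 0.000336798929041962 atz [ 0.4286 -0.0364  0.148 ]
cv (380.4, 229.7) (19.487152099609375, 20.090688705444336) [ 0.4297 -0.0575  0.016 ]
cv (380.3, 229.6) (15.187417030334473, 16.93880844116211) [ 0.43   -0.0572  0.016 ]
cj (376.9, 178.1) (23.92978858947754, 24.573957443237305) [ 0.5666 -0.0525  0.016 ]
cj (376.7, 177.8) (19.77301025390625, 20.51129150390625) [ 0.5673 -0.0521  0.016 ]
cb (433.3, 178.6) (29.04288673400879, 30.300899505615234) [ 0.5627 -0.2013  0.016 ]
cb (433.4, 178.1) (24.44001007080078, 26.138582229614258) [ 0.564  -0.2016  0.016 ]
cf (431.8, 222.9) (33.952392578125, 35.50388717651367) [ 0.4458 -0.1919  0.016 ]
cf (432.0, 222.6) (29.744611740112305, 31.450143814086914) [ 0.4464 -0.1926  0.016 ]
```

```bash
python3 - <<'E'
from h import *
t=cv2.imread("pics/top0.png");s=cv2.imread("pics/side0.png")
def cap(im,u,v,r,thr):
    x0,y0=int(u-r),int(v-r);w=(im[y0:y0+2*r+1,x0:x0+2*r+1].max(2)<thr).astype(np.uint8)
    k,l,st,c=cv2.connectedComponentsWithStats(w);i=l[r,r]
    return c[i]+[x0,y0],st[i]+[x0,y0,0,0,0]
for n,u,v,su,sv,r,H in[("vial",269.7,170.5,293,236,9,.061),("jar",215.3,223.7,367,272.5,14,.064),("bottle",267.3,228,369,214.5,14,.106),("flask",326,224.3,361,165.5,8,.148)]:
    for thr in(60,75):
        c,st=cap(t,u,v,r,thr); b,sb=cap(s,su,sv,r,thr)
        print(n,thr,c,st,b,sb,"tri",*tri(c,(b[0],sv)),"atz",atz("top",*c,H), "side", atz("side",b[0],sv,H))
E
```

```text
vial 60 [268.9944 169.9889] [260 161  19  19 360] [291.8857 239.0667] [287 234  11  11 105] tri [0.5843 0.2281 0.0605] 0.001387444240990512 atz [0.5849 0.228  0.061 ] side [0.5835 0.2292 0.061 ]
vial 75 [268.9761 170.0269] [260 161  19  19 335] [292.287  239.0087] [287 234  12  11 115] tri [0.5838 0.2282 0.0606] 0.0020618645528376147 atz [0.5848 0.2281 0.061 ] side [0.5827 0.2292 0.061 ]
jar 60 [215.0181 223.0072] [201 209  29  29 831] [366.5768 276.771 ] [356 268  22  19 345] tri [0.4504 0.3635 0.064 ] 0.0019262708540932964 atz [0.4514 0.3635 0.064 ] side [0.4495 0.3636 0.064 ]
jar 75 [214.896  223.0925] [207 216  16  15 173] [366.613  276.7712] [356 268  22  19 354] tri [0.4503 0.3638 0.0642] 0.0017489099998203067 atz [0.4512 0.3638 0.064 ] side [0.4494 0.3636 0.064 ]
bottle 60 [266.9772 228.0312] [253 214  29  29 832] [368.1185 217.6474] [358 209  21  18 329] tri [0.4359 0.2259 0.1026] 0.0005736663155394063 atz [0.4361 0.2253 0.106 ] side [0.4362 0.2324 0.106 ]
bottle 75 [266.6442 227.7067] [259 220  17  16 208] [368.1994 217.5387] [358 209  21  18 336] tri [0.4362 0.2267 0.103 ] 0.0014305031033244552 atz [0.4369 0.2261 0.106 ] side [0.4361 0.2324 0.106 ]
flask 60 [325.9965 224.0174] [318 216  17  17 288] [359.7212 167.125 ] [353 163  14   9 104] tri [0.4422 0.0842 0.145 ] 0.0006083404740625792 atz [0.4424 0.0842 0.148 ] side [0.4424 0.0914 0.148 ]
flask 75 [326.072  223.9811] [318 216  17  17 264] [359.8198 167.009 ] [353 163  14   9 111] tri [0.4421 0.0841 0.1449] 0.000911875997912225 atz [0.4425 0.084  0.148 ] side [0.4422 0.0915 0.148 ]
```

```bash
python3 -m jog '[[0,0,0,0,0,0.12,0.087],[0,0,0,0,0,0.12,0.087],[0,0,0,0,0,0.12,0.087],[0,0,0,0,0,0.12,0.087],[0,0,0,0,0,0.12,0.087],[0,0,0,0,0,0.12,0.087],[0,0,0,0,0,0.12,0.087],[0,0,0,0,0,0.12,0.087],[0,0,0,0,0,0.12,0.087],[0,0,0,0,0,0.12,0.087],[0,0,0,0,0,0.12,0.087],[0,0,0,0,0,0.005,0.087]]' 20
python3 -m jog '[[-0.025,0.028,0,0,0,0,0.087],[-0.025,0.028,0,0,0,0,0.087],[-0.025,0.028,0,0,0,0,0.087],[-0.025,0.028,0,0,0,0,0.087],[-0.025,0.028,0,0,0,0,0.087],[-0.025,0.028,0,0,0,0,0.087],[-0.025,0.028,0,0,0,0,0.087],[-0.025,0.028,0,0,0,0,0.087],[-0.025,0.028,0,0,0,0,0.087],[-0.025,0.028,0,0,0,0,0.087],[0,0,0,0,0,0,0.087],[0,0,0,0,0,0,0.087]]'
```

```text
time_s: 1.1
tool_pos: [0.1582, 0.6302, 0.222]
tool_rot: [180.0, 0.1, 89.8]
force: [-0.2, 0.0, 0.3]
grip_width: 0.0874
grasp_force: 0.0
time_s: 2.1
tool_pos: [0.4403, 0.3778, 0.2225]
tool_rot: [180.0, 0.0, 89.8]
force: [-0.9, 0.9, 0.1]
grip_width: 0.0867
grasp_force: 0.0
```

```bash
python3 -m jog '[[-0.014,0.010,0,0,0,0,0.087],[0,0,0.025,0,0,0,0.087],[0,0,0.025,0,0,0,0.087],[0,0,0.025,0,0,0,0.087],[0,0,0.025,0,0,0,0.087],[0,0,0.025,0,0,0,0.087],[0,0,0.025,0,0,0,0.087],[0,0,0.025,0,0,0,0.087],[0,0,0.015,0,0,0,0.087],[0,0,0.010,0,0,0,0.087],[0,0,0.002,0,0,0,0.087],[0,0,0,0,0,0,0.087]]'
python3 - <<'E'
from h import *
cv2.imwrite("pics/s1.png",cv2.resize(env.read_camera("side")[200:350,270:470],None,fx=3,fy=3))
E
```

```text
time_s: 3.1
tool_pos: [0.4473, 0.3672, 0.0202]
tool_rot: [-179.9, 0.0, 90.1]
force: [0.4, 0.7, -0.1]
grip_width: 0.0872
grasp_force: 0.0
```

View pics/s1.png

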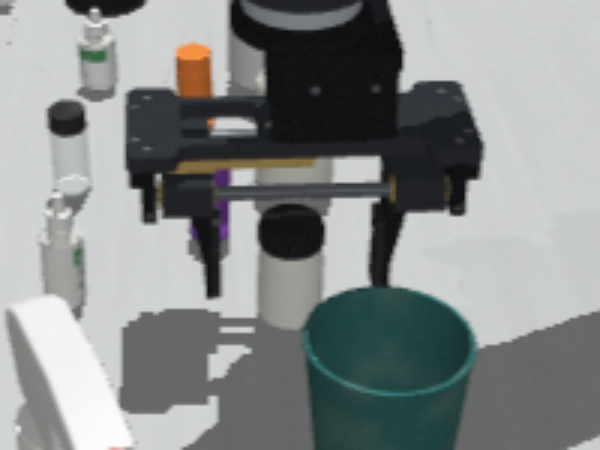

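The open fingers straddle the jar (jar at (291,265), fingers at x=208 and 388 in the crop), about 3 mm off. I'll correct that and close.

```bash
python3 -m jog '[[-0.0035,0.003,0,0,0,0,0.087],[0,0,0,0,0,0,0.06],[0,0,0,0,0,0,0.03],[0,0,0,0,0,0,0.03],[0,0,0,0,0,0,0.03],[0,0,0,0,0,0,0.03],[0,0,0,0,0,0,0.03],[0,0,0,0,0,0,0.03],[0,0,0,0,0,0,0.03]]' 20
python3 -m jog '[[0,0,-0.005,0,0,0,0.03],[0,0,-0.01,0,0,0,0.03],[0,0,-0.02,0,0,0,0.03],[0,0,-0.02,0,0,0,0.03],[0,0,-0.02,0,0,0,0.03],[0,0,-0.02,0,0,0,0.03],[0,0,-0.02,0,0,0,0.03],[0,0,-0.02,0,0,0,0.03],[0,0,-0.02,0,0,0,0.03],[0,0,-0.01,0,0,0,0.03],[0,0,0,0,0,0,0.03]]'
```

```text
time_s: 3.9
tool_pos: [0.4511, 0.363, 0.0206]
tool_rot: [180.0, -0.0, 90.0]
force: [-0.4, 0.1, 0.7]
grip_width: 0.0412
grasp_force: 0.0
time_s: 4.82
tool_pos: [0.4526, 0.364, 0.189]
tool_rot: [179.8, -0.2, 90.0]
force: [0.2, -0.3, -1.2]
grip_width: 0.037
grasp_force: 20.0
```

Width 37 mm suggests the grip may have landed on the cap during the lift, so I'll measure the hang.

```bash
python3 - <<'E'
from h import *
im=env.read_camera("side");cv2.imwrite("pics/s2f.png",im)
cv2.imwrite("pics/s2.png",cv2.resize(im[90:290,270:470],None,fx=3,fy=3))
c=env.get_calibration("side");f=200/np.tan(np.radians(c["fov_y"]/2));P=np.linalg.inv(c["pose"])
p=env.get_obs()["tool_pos"]
for dz in(-.021,-.0115,0,.019,.0285,.043):
    q=P@np.r_[p[0],p[1],p[2]+dz,1];print(dz,c["cx"]-f*q[0]/q[2],c["cy"]+f*q[1]/q[2])
E
```

```text
-0.021 366.0823012073301 220.14180541060506
-0.0115 366.16812753139584 214.96824523500493
0 366.27322785822787 208.63285954466062
0.019 366.449828693302 197.98746540407447
0.0285 366.53954158957947 192.57962494869403
0.043 366.6783314606257 184.2134534105565
```

View pics/s2.png

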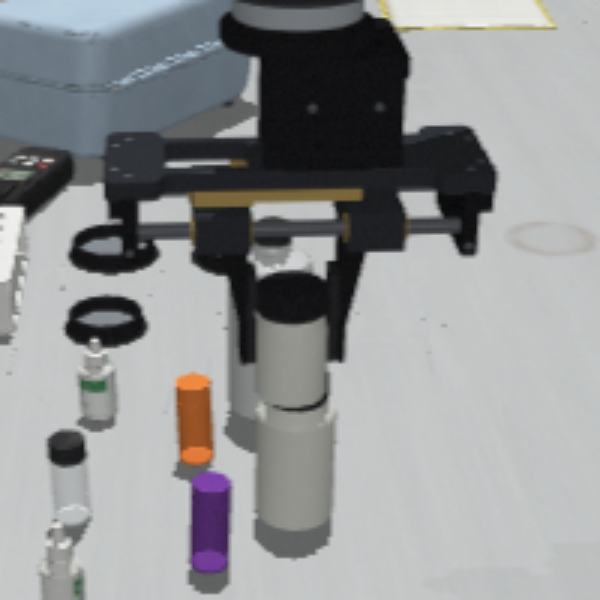

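The jar hangs upright at the intended height: cap centre at crop (292,287), bottom at (290,405), about 21 mm below the TCP. Moving to the jar cup with a quarter turn.

```bash
python3 -m jog '[[-0.017,0.005,0,0,0,0,0.03],[-0.034,0.0095,0,0,0,0,0.03],[-0.034,0.0095,0,0,0,0,0.03],[-0.034,0.0095,0,0,0,0,0.03],[-0.034,0.0095,0,0,0,0,0.03],[-0.034,0.0095,0,0,0,0,0.03],[-0.034,0.0095,0,0,0,0,0.03],[-0.034,0.0095,0,0,0,0,0.03],[-0.034,0.0095,0,0,0,0,0.03],[-0.034,0.0095,0,0,0,0,0.03],[-0.034,0.0095,0,0,0,0,0.03],[-0.034,0.0095,0,0,0,0,0.03]]'
python3 -m jog '[[-0.017,0.004,0,0,0,0.12,0.03],[0,0,0,0,0,0.12,0.03],[0,0,0,0,0,0.12,0.03],[0,0,0,0,0,0.12,0.03],[0,0,0,0,0,0.12,0.03],[0,0,0,0,0,0.12,0.03],[0,0,0,0,0,0.12,0.03],[0,0,0,0,0,0.12,0.03],[0,0,0,0,0,0.12,0.03],[0,0,0,0,0,0.12,0.03],[0,0,0,0,0,0.12,0.03],[0,0,0,0,0,0.12,0.03]]'
python3 -m jog '[[0,0,0,0,0,0.12,0.03],[0,0,0,0,0,0.01,0.03],[0,0,0,0,0,0,0.03],[0,0,0,0,0,0,0.03]]'
```

```text
time_s: 5.87
tool_pos: [0.5599, -0.0296, 0.184]
tool_rot: [-179.9, 0.0, 90.0]
force: [0.9, 0.2, -0.4]
grip_width: 0.0375
grasp_force: 20.0
time_s: 6.87
tool_pos: [0.5636, -0.045, 0.1839]
tool_rot: [180.0, 0.2, 7.1]
force: [-0.4, -0.5, -0.1]
grip_width: 0.0372
grasp_force: 20.0
time_s: 7.2
tool_pos: [0.5642, -0.0449, 0.1848]
tool_rot: [180.0, 0.1, 0.2]
force: [0.3, -0.5, -1.4]
grip_width: 0.0373
grasp_force: 20.0
```

```bash
python3 -m jog '[[0.003,0.0075,0,0,0,0,0.03],[0,0,0.02,0,0,0,0.03],[0,0,0.02,0,0,0,0.03],[0,0,0.02,0,0,0,0.03],[0,0,0.02,0,0,0,0.03],[0,0,0.02,0,0,0,0.03],[0,0,0.02,0,0,0,0.03],[0,0,0.01,0,0,0,0.03],[0,0,0,0,0,0,0.03],[0,0,0,0,0,0,0.03]]'
python3 - <<'E'
from h import *
t=env.read_camera("top");s=env.read_camera("side")
cv2.imwrite("pics/a1.png",np.vstack([cv2.resize(t[140:240,340:480],(700,500))[:300],cv2.resize(s[120:210,250:460],(700,300))]))
E
```

```text
time_s: 8.03
tool_pos: [0.5678, -0.0531, 0.0556]
tool_rot: [180.0, 0.0, 0.1]
force: [0.5, 0.3, -1.2]
grip_width: 0.0368
grasp_force: 20.0
```

View pics/a1.png

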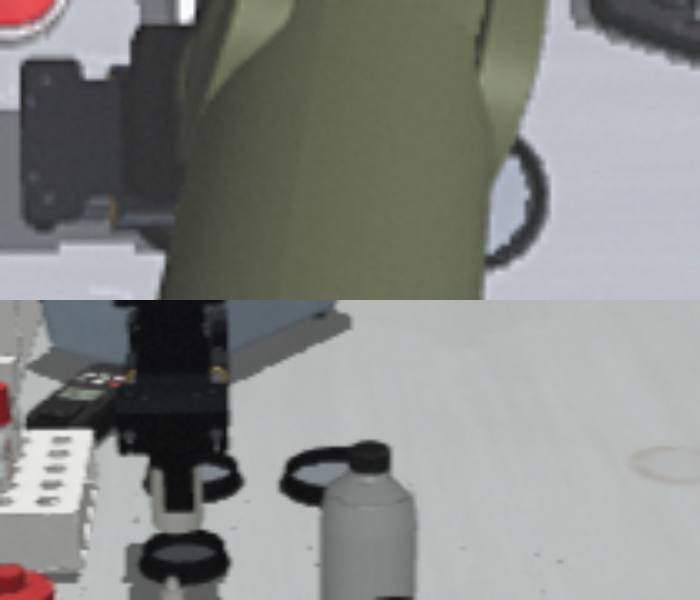

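The jar hangs over its cup in the side view (jar bottom (178,520), cup rim (184,556)). I'll cross-check the cup positions from the side view before lowering.

```bash
python3 - <<'E'
from h import *
for n,t,u,v in(("cj",(376.8,178),256,141),("cb",(433.3,178.4),265,58),("cf(part)",(431.9,222.7),402,60)):
    p=(u/3.4+230-.35,v/3.4+155-.35); print(n,atz("side",*p,.012),tri(t,p))
E
```

```text
cj [ 0.5664 -0.0471  0.012 ] (array([ 0.5672, -0.0532,  0.0092]), np.float64(0.0011826673462347944))
cb [ 0.5627 -0.1989  0.012 ] (array([ 0.5635, -0.203 ,  0.0103]), np.float64(0.0012856437188054938))
cf(part) [ 0.4532 -0.188   0.012 ] (array([ 0.4497, -0.1946,  0.0089]), np.float64(0.006436862468725694))
```

Consistent. Lower, release, retreat.

```bash
python3 -m jog '[[0,0,0.01,0,0,0,0.03],[0,0,0.01,0,0,0,0.03],[0,0,0.005,0,0,0,0.03],[0,0,0.004,0,0,0,0.03],[0,0,0.001,0,0,0,0.03],[0,0,0,0,0,0,0.03]]'
python3 -m jog '[[0,0,0,0,0,0,0.06],[0,0,0,0,0,0,0.06],[0,0,0,0,0,0,0.06],[0,0,0,0,0,0,0.06],[0,0,0,0,0,0,0.06],[0,0,0,0,0,0,0.06]]'
python3 -m jog '[[0,0,-0.01,0,0,0,0.06],[0,0,-0.03,0,0,0,0.06],[0,0,-0.03,0,0,0,0.06],[0,0,-0.03,0,0,0,0.06],[0,0,-0.03,0,0,0,0.087],[0,0,-0.03,0,0,0,0.087]]'
```

```text
time_s: 8.63
tool_pos: [0.5674, -0.0521, 0.0258]
tool_rot: [-179.9, 0.1, 0.1]
force: [-2.8, 0.7, 4.9]
grip_width: 0.0372
grasp_force: 20.0
time_s: 9.13
tool_pos: [0.5677, -0.0526, 0.0255]
tool_rot: [180.0, -0.0, 0.0]
force: [0.6, 0.4, -1.0]
grip_width: 0.0587
grasp_force: 0.0
time_s: 9.63
tool_pos: [0.5675, -0.0529, 0.1878]
tool_rot: [-180.0, -0.0, 0.0]
force: [1.5, 0.2, 0.4]
grip_width: 0.0666
grasp_force: 0.0
```

```bash
python3 -m jog '[[0,0,0,0,0,-0.12,0.087],[0,0,0,0,0,-0.12,0.087],[0,0,0,0,0,-0.12,0.087],[0,0,0,0,0,-0.12,0.087],[0,0,0,0,0,-0.12,0.087],[0,0,0,0,0,-0.12,0.087],[0,0,0,0,0,-0.12,0.087],[0,0,0,0,0,-0.12,0.087],[0,0,0,0,0,-0.12,0.087],[0,0,0,0,0,-0.12,0.087],[0,0,0,0,0,-0.12,0.087],[0,0,0,0,0,-0.12,0.087]]'
python3 -m jog '[[0,0,0,0,0,-0.12,0.087],[0.015,-0.009,0,0,0,-0.01,0.087],[0.030,-0.014,0,0,0,0,0.087],[0.030,-0.014,0,0,0,0,0.087],[0.030,-0.014,0,0,0,0,0.087],[0.030,-0.014,0,0,0,0,0.087],[0.030,-0.014,0,0,0,0,0.087],[0.030,-0.014,0,0,0,0,0.087],[0.030,-0.014,0,0,0,0,0.087],[0.030,-0.014,0,0,0,0,0.087],[0.024,-0.010,0,0,0,0,0.087],[0,0,0,0,0,0,0.087]]'
python3 -m jog '[[0,0,0,0,0,0,0.087],[0,0,0,0,0,0,0.087]]'
```

```text
time_s: 10.63
tool_pos: [0.5677, -0.0528, 0.1864]
tool_rot: [180.0, -0.0, 82.9]
force: [0.6, 0.8, -0.1]
grip_width: 0.0869
grasp_force: 0.0
time_s: 11.63
tool_pos: [0.434, 0.2325, 0.1863]
tool_rot: [-180.0, -0.2, 90.5]
force: [0.3, 0.7, 0.4]
grip_width: 0.0869
grasp_force: 0.0
time_s: 11.8
tool_pos: [0.4374, 0.2256, 0.1861]
tool_rot: [179.9, 0.0, 89.9]
force: [-0.5, 0.3, 0.9]
grip_width: 0.0869
grasp_force: 0.0
```

```bash
python3 -m jog '[[0,-0.0015,0.01,0,0,0,0.087],[0,0,0.02,0,0,0,0.087],[0,0,0.02,0,0,0,0.087],[0,0,0.02,0,0,0,0.087],[0,0,0.02,0,0,0,0.087],[0,0,0.02,0,0,0,0.087],[0,0,0.02,0,0,0,0.087],[0,0,0.012,0,0,0,0.087],[0,0,0.005,0,0,0,0.087],[0,0,0,0,0,0,0.087],[0,0,0,0,0,0,0.087]]'
python3 -m jog '[[0,0,0,0,0,0,0.06],[0,0,0,0,0,0,0.045],[0,0,0,0,0,0,0.045],[0,0,0,0,0,0,0.045],[0,0,0,0,0,0,0.045],[0,0,0,0,0,0,0.045],[0,0,0,0,0,0,0.045],[0,0,0,0,0,0,0.045],[0,0,0,0,0,0,0.045]]' 25
python3 -m jog '[[0,0,0,0,0,0,0.045],[0,0,0,0,0,0,0.045],[0,0,-0.005,0,0,0,0.045],[0,0,-0.01,0,0,0,0.045],[0,0,-0.02,0,0,0,0.045],[0,0,-0.02,0,0,0,0.045],[0,0,-0.02,0,0,0,0.045],[0,0,-0.02,0,0,0,0.045],[0,0,-0.02,0,0,0,0.045],[0,0,-0.02,0,0,0,0.045],[0,0,0,0,0,0,0.045],[0,0,0,0,0,0,0.045]]'
```

```text
time_s: 12.72
tool_pos: [0.4359, 0.2259, 0.0387]
tool_rot: [180.0, 0.0, 89.9]
force: [-0.5, -0.2, 1.6]
grip_width: 0.0869
grasp_force: 0.0
time_s: 13.47
tool_pos: [0.4355, 0.2267, 0.0387]
tool_rot: [180.0, -0.0, 90.0]
force: [0.9, 0.2, 2.2]
grip_width: 0.0519
grasp_force: 25.0
time_s: 14.47
tool_pos: [0.4359, 0.2269, 0.1748]
tool_rot: [179.9, -0.1, 90.0]
force: [1.2, -0.0, -1.9]
grip_width: 0.0513
grasp_force: 25.0
```

```bash
python3 -m jog '[[0,0.01,-0.01,0,0,0,0.045],[0,0.025,-0.02,0,0,0,0.045],[0,0.030,-0.015,0,0,0,0.045],[0,0.030,0,0,0,0,0.045],[-0.015,0.020,0,0,0,0,0.045],[-0.03,0.010,0,0,0,0,0.045],[-0.034,0,0,0,0,0,0.045],[-0.034,0,0,0,0,0,0.045],[-0.034,0,0,0,0,0,0.045],[-0.034,0,0,0,0,0,0.045],[-0.034,0,0,0,0,0,0.045],[-0.034,0,0,0,0,0,0.045]]'
python3 -m jog '[[-0.034,0,0,0,0,0,0.045],[-0.034,0,0,0,0,0,0.045],[-0.034,0,0,0,0,0,0.045],[-0.034,0,0,0,0,0,0.045],[-0.030,0,0,0,0,0.06,0.045],[-0.010,0,0,0,0,0.12,0.045],[0,0,0,0,0,0.12,0.045],[0,0,0,0,0,0.12,0.045],[0,0,0,0,0,0.12,0.045],[0,0,0,0,0,0.12,0.045],[0,0,0,0,0,0.12,0.045],[0,0,0,0,0,0.12,0.045]]'
python3 -m jog '[[0,0,0,0,0,0.12,0.045],[0,0,0,0,0,0.12,0.045],[0,0,0,0,0,0.12,0.045],[0,0,0,0,0,0.12,0.045],[0,0,0,0,0,0.12,0.045],[0,0,0,0,0,0.12,0.045],[0,0,0,0,0,0.07,0.045],[0,0,0,0,0,0,0.045],[0,0,0,0,0,0,0.045]]'
```

```text
time_s: 15.47
tool_pos: [0.5591, -0.0241, 0.2169]
tool_rot: [-179.8, 0.0, 90.0]
force: [0.0, -0.1, -1.2]
grip_width: 0.0512
grasp_force: 25.0
time_s: 16.47
tool_pos: [0.5587, -0.1981, 0.2168]
tool_rot: [-179.9, 0.1, 38.1]
force: [0.7, -0.3, -0.2]
grip_width: 0.0516
grasp_force: 25.0
time_s: 17.22
tool_pos: [0.5591, -0.1981, 0.2173]
tool_rot: [180.0, 0.1, -6.7]
force: [0.2, -1.0, -1.3]
grip_width: 0.0512
grasp_force: 25.0
```

```bash
python3 -m jog '[[0.004,0.0045,0.01,0,0,0,0.045],[0,0,0.025,0,0,0,0.045],[0,0,0.025,0,0,0,0.045],[0,0,0.025,0,0,0,0.045],[0,0,0.025,0,0,0,0.045],[0,0,0.020,0,0,0,0.045],[0,0,0.015,0,0,0,0.045],[0,0,0.01,0,0,0,0.045],[0,0,0,0,0,0,0.045],[0,0,0,0,0,0,0.045]]'
```

```text
time_s: 18.05
tool_pos: [0.5633, -0.2037, 0.0635]
tool_rot: [180.0, 0.0, -6.8]
force: [0.7, -0.3, -0.5]
grip_width: 0.0515
grasp_force: 25.0
```

```bash
python3 -m jog '[[0,-0.001,0.008,0,0,0,0.045],[0,0,0.006,0,0,0,0.045],[0,0,0.004,0,0,0,0.045],[0,0,0.002,0,0,0,0.045],[0,0,0.001,0,0,0,0.045],[0,0,0,0,0,0,0.045]]'
python3 -m jog '[[0,0,0,0,0,0,0.08],[0,0,0,0,0,0,0.08],[0,0,0,0,0,0,0.08],[0,0,0,0,0,0,0.08],[0,0,0,0,0,0,0.08],[0,0,0,0,0,0,0.08],[0,0,0,0,0,0,0.08]]'
python3 -m jog '[[0,0,-0.01,0,0,0,0.087],[0,0,-0.03,0,0,0,0.087],[0,0,-0.03,0,0,0,0.087],[0,0,-0.03,0,0,0,0.087],[0,0,-0.03,0,0,0,0.087],[0,0,-0.03,0,0,0,0.087],[0,0,-0.02,0,0,0,0.087],[0,0,0,0,0,0,0.087]]'
```

```text
time_s: 18.55
tool_pos: [0.5635, -0.2024, 0.0428]
tool_rot: [-180.0, -0.0, -6.8]
force: [0.0, -0.5, -2.0]
grip_width: 0.0513
grasp_force: 25.0
time_s: 19.13
tool_pos: [0.5634, -0.2024, 0.0426]
tool_rot: [-180.0, -0.0, -6.8]
force: [-0.2, -0.9, 0.5]
grip_width: 0.0791
grasp_force: 0.0
time_s: 19.8
tool_pos: [0.5656, -0.204, 0.2283]
tool_rot: [180.0, -0.5, -6.9]
force: [-0.3, -1.1, 1.2]
grip_width: 0.0866
grasp_force: 0.0
```

```bash
python3 -m jog '[[0,0,0,0,0,-0.12,0.087],[0,0,0,0,0,-0.12,0.087],[0,0,0,0,0,-0.12,0.087],[0,0,0,0,0,-0.12,0.087],[0,0,0,0,0,-0.12,0.087],[0,0,0,0,0,-0.12,0.087],[0,0,0,0,0,-0.12,0.087],[0,0,0,0,0,-0.12,0.087],[0,0,0,0,0,-0.12,0.087],[0,0,0,0,0,-0.12,0.087],[0,0,0,0,0,-0.12,0.087],[0,0,0,0,0,-0.12,0.087]]'
python3 -m jog '[[0,0,0,0,0,-0.12,0.087],[0.010,-0.004,0,0,0,-0.12,0.087],[0.030,-0.013,0,0,0,0,0.087],[0.030,-0.013,0,0,0,0,0.087],[0.030,-0.013,0,0,0,0,0.087],[0.030,-0.013,0,0,0,0,0.087],[0.030,-0.013,0,0,0,0,0.087],[0.030,-0.013,0,0,0,0,0.087],[0.030,-0.013,0,0,0,0,0.087],[0.030,-0.013,0,0,0,0,0.087],[0.030,-0.013,0,0,0,0,0.087],[0.006,-0.001,0,0,0,0,0.087]]'
python3 -m jog '[[0,0,0,0,0,0,0.087],[0,0,0,0,0,0,0.087],[0,0,0,0,0,0,0.087]]'
```

```text
time_s: 20.8
tool_pos: [0.5629, -0.2025, 0.2224]
tool_rot: [-180.0, 0.0, 76.0]
force: [-0.6, -0.5, 0.6]
grip_width: 0.087
grasp_force: 0.0
time_s: 21.8
tool_pos: [0.4427, 0.0906, 0.2224]
tool_rot: [-179.9, -0.1, 89.9]
force: [-1.0, 1.2, 0.0]
grip_width: 0.0873
grasp_force: 0.0
time_s: 22.05
tool_pos: [0.4459, 0.0835, 0.2225]
tool_rot: [180.0, 0.0, 89.3]
force: [0.4, -0.3, -0.3]
grip_width: 0.0869
grasp_force: 0.0
```

```bash
python3 -m jog '[[0.0005,-0.0035,0.01,0,0,0,0.087],[0,0,0.025,0,0,0,0.087],[0,0,0.025,0,0,0,0.087],[0,0,0.025,0,0,0,0.087],[0,0,0.015,0,0,0,0.087],[0,0,0.0095,0,0,0,0.087],[0,0,0,0,0,0,0.087],[0,0,0,0,0,0,0.087]]'
python3 -m jog '[[0,0,0,0,0,0,0.05],[0,0,0,0,0,0,0.035],[0,0,0,0,0,0,0.015],[0,0,0,0,0,0,0.015],[0,0,0,0,0,0,0.015],[0,0,0,0,0,0,0.015],[0,0,0,0,0,0,0.015],[0,0,0,0,0,0,0.015],[0,0,0,0,0,0,0.015],[0,0,0,0,0,0,0.015],[0,0,0,0,0,0,0.015],[0,0,0,0,0,0,0.015]]' 35
python3 -m jog '[[0,0,0,0,0,0,0.015],[0,0,0,0,0,0,0.015],[0,0,0,0,0,0,0.015]]'
```

```text
time_s: 22.72
tool_pos: [0.442, 0.0851, 0.1129]
tool_rot: [-180.0, 0.0, 89.4]
force: [0.2, 0.2, -0.8]
grip_width: 0.0869
grasp_force: 0.0
time_s: 23.72
tool_pos: [0.4418, 0.0858, 0.113]
tool_rot: [-180.0, -0.0, 89.4]
force: [-1.0, -0.1, 0.4]
grip_width: 0.0261
grasp_force: 35.0
time_s: 23.97
tool_pos: [0.4418, 0.0857, 0.113]
tool_rot: [-180.0, -0.0, 89.4]
force: [-1.1, -0.3, 0.8]
grip_width: 0.0262
grasp_force: 35.0
```

```bash
python3 -m jog '[[0,0,-0.005,0,0,0,0.015],[0,0,-0.01,0,0,0,0.015],[0,0,-0.015,0,0,0,0.015],[0,0,-0.02,0,0,0,0.015],[0,0,-0.02,0,0,0,0.015],[0,0,-0.01,0,0,0,0.015],[0,0,-0.005,0,0,0,0.015],[-0.01,0,0,0,0,0,0.015],[-0.015,0,0,0,0,0,0.015],[-0.02,0,0,0,0,0,0.015],[-0.025,0,0,0,0,0,0.015],[-0.025,0,0,0,0,0,0.015]]'
python3 -m jog '[[-0.025,0,0,0,0,0,0.015],[-0.025,0,0,0,0,0,0.015],[-0.025,0,0,0,0,0,0.015],[-0.025,0,0,0,0,0,0.015],[-0.025,0.001,0,0,0,0,0.015],[-0.020,0.001,0,0,0,0,0.015],[-0.015,0.001,0,0,0,0,0.015],[-0.010,0.001,0,0,0,0,0.015],[-0.005,0,0,0,0,0,0.015],[0,0,0,0,0,0,0.015],[0,0,0,0,0,0,0.015],[0,0,0,0,0,0,0.015]]'
```

```text
time_s: 24.97
tool_pos: [0.4398, -0.0109, 0.1967]
tool_rot: [-179.9, 0.1, 89.5]
force: [0.1, -0.3, -2.3]
grip_width: 0.0264
grasp_force: 35.0
time_s: 25.97
tool_pos: [0.443, -0.1833, 0.1976]
tool_rot: [-180.0, -0.0, 89.5]
force: [-0.3, 0.2, -2.2]
grip_width: 0.026
grasp_force: 35.0
```

```bash
python3 -m jog '[[-0.0085,0.003,0,0,0,0,0.015],[0,0,0.01,0,0,0,0.015],[0,0,0.02,0,0,0,0.015],[0,0,0.015,0,0,0,0.015],[0,0,0.010,0,0,0,0.015],[0,0,0,0,0,0,0.015],[0,0,0,0,0,0,0.015],[0,0,0,0,0,0,0.015]]'
python3 - <<'E'
from h import *
s=env.read_camera("side");cv2.imwrite("pics/s3f.png",s)
cv2.imwrite("pics/s3.png",cv2.resize(s[80:220,240:420],None,fx=4,fy=4))
E
```

```text
time_s: 26.63
tool_pos: [0.4467, -0.1927, 0.1436]
tool_rot: [179.9, 0.0, 89.4]
force: [0.9, -0.3, -0.8]
grip_width: 0.0263
grasp_force: 35.0
```

View pics/s3.png

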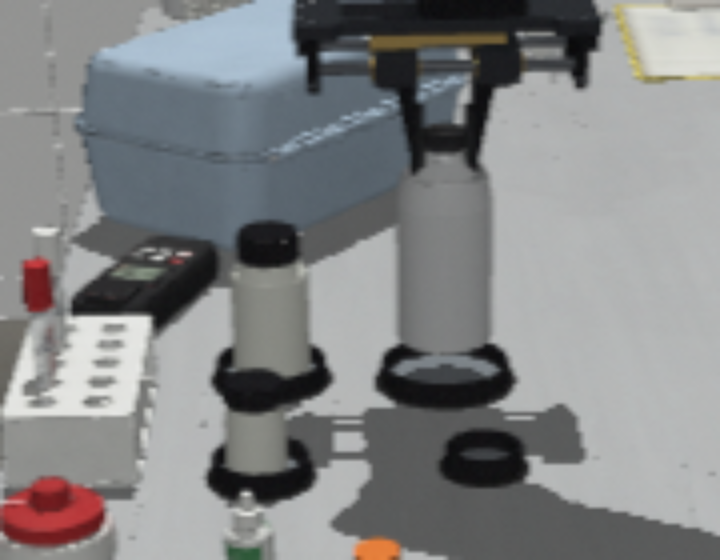

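The jar (255,430) and bottle (270,300) stand in their cups, and the flask (445,260) hangs upright, centred over the largest cup (445,375). Lowering.

```bash
python3 -m jog '[[0.0005,-0.0005,0.008,0,0,0,0.015],[0,0,0.008,0,0,0,0.015],[0,0,0.005,0,0,0,0.015],[0,0,0.003,0,0,0,0.015],[0,0,0.002,0,0,0,0.015],[0,0,0,0,0,0,0.015],[0,0,0,0,0,0,0.015]]'
python3 -m jog '[[0,0,0,0,0,0,0.05],[0,0,0,0,0,0,0.05],[0,0,0,0,0,0,0.05],[0,0,0,0,0,0,0.05],[0,0,0,0,0,0,0.05],[0,0,0,0,0,0,0.05],[0,0,0,0,0,0,0.05]]'
python3 -m jog '[[0,0,-0.01,0,0,0,0.06],[0,0,-0.025,0,0,0,0.06],[0,0,-0.03,0,0,0,0.087],[0,0,-0.025,0,0,0,0.087],[0,0,-0.01,0,0,0,0.087],[0,0,0,0,0,0,0.087]]'
```

```text
time_s: 27.27
tool_pos: [0.4458, -0.1924, 0.1171]
tool_rot: [180.0, 0.0, 89.4]
force: [-0.5, 0.7, -1.1]
grip_width: 0.0261
grasp_force: 35.0
time_s: 27.85
tool_pos: [0.4457, -0.1922, 0.1171]
tool_rot: [180.0, -0.0, 89.4]
force: [-0.1, -0.4, 0.6]
grip_width: 0.0494
grasp_force: 0.0
time_s: 28.35
tool_pos: [0.4474, -0.1929, 0.22]
tool_rot: [179.7, 0.0, 89.4]
force: [-0.4, 0.7, -0.2]
grip_width: 0.0784
grasp_force: 0.0
```

```bash
python3 -m jog '[[0.015,0.005,0,0,0,0,0.087],[0.030,0.010,0,0,0,0,0.087],[0.035,0.0115,0,0,0,0,0.087],[0.035,0.0115,0,0,0,0,0.087],[0.035,0.0115,0,0,0,0,0.087],[0.035,0.0115,0,0,0,0,0.087],[0.035,0.0115,0,0,0,0,0.087],[0.035,0.0115,0,0,0,0,0.087],[0.035,0.0115,0,0,0,0,0.087],[0.035,0.0115,0,0,0,0,0.087],[0.035,0.0115,0,0,0,0,0.087],[0.035,0.0115,0,0,0,0,0.087]]'
python3 -m jog '[[0.020,0.003,0,0,0,0,0.087],[0.005,0.001,0,0,0,0,0.087],[0,0,0,0,0,0,0.087],[0,0,0,0,0,0,0.087],[0,0,0,0,0,0,0.087]]'
```

```text
time_s: 29.35
tool_pos: [0.579, 0.2028, 0.215]
tool_rot: [-179.8, 0.1, 89.4]
force: [-0.0, -0.8, 0.4]
grip_width: 0.0866
grasp_force: 0.0
time_s: 29.77
tool_pos: [0.5838, 0.2237, 0.2167]
tool_rot: [-180.0, 0.1, 89.3]
force: [-1.2, -0.6, -0.2]
grip_width: 0.087
grasp_force: 0.0
```

```bash
python3 -m jog '[[0.0042,-0.0005,0.015,0,0,0,0.087],[0,0,0.025,0,0,0,0.087],[0,0,0.025,0,0,0,0.087],[0,0,0.025,0,0,0,0.087],[0,0,0.025,0,0,0,0.087],[0,0,0.025,0,0,0,0.087],[0,0,0.025,0,0,0,0.087],[0,0,0.018,0,0,0,0.087],[0,0,0.010,0,0,0,0.087],[0,0,0.003,0,0,0,0.087],[0,0,0,0,0,0,0.087],[0,0,0,0,0,0,0.087]]'
python3 - <<'E'
from h import *
cv2.imwrite("pics/s4.png",cv2.resize(env.read_camera("side")[180:320,220:400],None,fx=4,fy=4))
E
```

```text
time_s: 30.77
tool_pos: [0.5844, 0.2303, 0.0225]
tool_rot: [179.9, -0.1, 89.4]
force: [0.7, 0.4, 0.3]
grip_width: 0.0869
grasp_force: 0.0
```

View pics/s4.png

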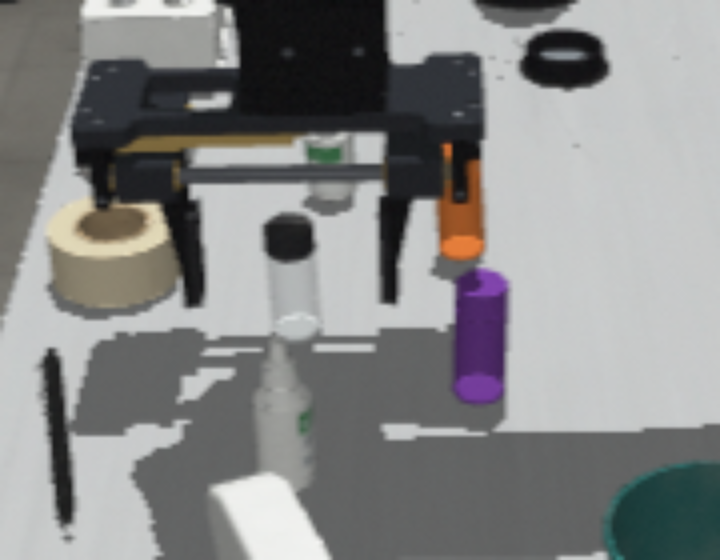

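The vial (290,275) sits centred between the fingers (190 and 393), and nothing else is touched. Closing.

```bash
python3 -m jog '[[-0.0015,0,0.001,0,0,0,0.06],[0,0,0,0,0,0,0.04],[0,0,0,0,0,0,0.03],[0,0,0,0,0,0,0.015],[0,0,0,0,0,0,0.015],[0,0,0,0,0,0,0.015],[0,0,0,0,0,0,0.015],[0,0,0,0,0,0,0.015],[0,0,0,0,0,0,0.015],[0,0,0,0,0,0,0.015],[0,0,0,0,0,0,0.015],[0,0,0,0,0,0,0.015]]' 15
python3 -m jog '[[0,0,0,0,0,0,0.015],[0,0,0,0,0,0,0.015],[0,0,0,0,0,0,0.015],[0,0,0,0,0,0,0.015]]'
```

```text
time_s: 31.82
tool_pos: [0.5834, 0.2291, 0.0201]
tool_rot: [180.0, -0.0, 89.4]
force: [0.5, -0.7, -0.3]
grip_width: 0.0236
grasp_force: 15.0
time_s: 32.15
tool_pos: [0.5834, 0.2291, 0.0201]
tool_rot: [180.0, -0.0, 89.4]
force: [-0.1, 0.3, -1.0]
grip_width: 0.0237
grasp_force: 15.0
```

```bash
python3 -m jog '[[0,0,-0.005,0,0,0,0.015],[0,0,-0.015,0,0,0,0.015],[0,0,-0.025,0,0,0,0.015],[0,0,-0.025,0,0,0,0.015],[0,0,-0.025,0,0,0,0.015],[0,0,-0.025,0,0,0,0.015],[0,0,-0.015,0,0,0,0.015],[-0.01,-0.005,0,0,0,0,0.015],[-0.02,-0.011,0,0,0,0,0.015],[-0.03,-0.016,0,0,0,0,0.015],[-0.03,-0.016,0,0,0,0,0.015],[-0.03,-0.016,0,0,0,0,0.015]]'
python3 -m jog '[[-0.03,-0.016,0,0,0,0,0.015],[-0.03,-0.016,0,0,0,0,0.015],[-0.03,-0.016,0,0,0,0,0.015],[-0.03,-0.016,0,0,0,0,0.015],[-0.025,-0.014,0,0,0,0,0.015],[-0.015,-0.007,0,0,0,0,0.015],[-0.006,-0.003,0,0,0,0,0.015],[0,0,0,0,0,0,0.015],[0,0,0,0,0,0,0.015],[0,0,0,0,0,0,0.015]]'
```

```text
time_s: 33.15
tool_pos: [0.5162, 0.1077, 0.1538]
tool_rot: [-179.9, 0.1, 89.4]
force: [0.3, 0.3, 0.3]
grip_width: 0.0233
grasp_force: 15.0
time_s: 33.98
tool_pos: [0.4292, -0.0539, 0.155]
tool_rot: [180.0, 0.0, 89.6]
force: [-0.4, 0.4, 0.1]
grip_width: 0.0242
grasp_force: 15.0
```

```bash
python3 -m jog '[[-0.003,0.0005,0.01,0,0,0,0.015],[0,0,0.02,0,0,0,0.015],[0,0,0.02,0,0,0,0.015],[0,0,0.02,0,0,0,0.015],[0,0,0.02,0,0,0,0.015],[0,0,0.01,0,0,0,0.015],[0,0,0.005,0,0,0,0.015],[0,0,0,0,0,0,0.015],[0,0,0,0,0,0,0.015]]'
python3 - <<'E'
from h import *
cv2.imwrite("pics/s5.png",cv2.resize(env.read_camera("side")[110:230,270:430],None,fx=4,fy=4))
E
```

```text
time_s: 34.73
tool_pos: [0.4295, -0.0583, 0.0504]
tool_rot: [180.0, 0.0, 89.5]
force: [0.7, 0.4, -0.2]
grip_width: 0.0238
grasp_force: 15.0
```

View pics/s5.png

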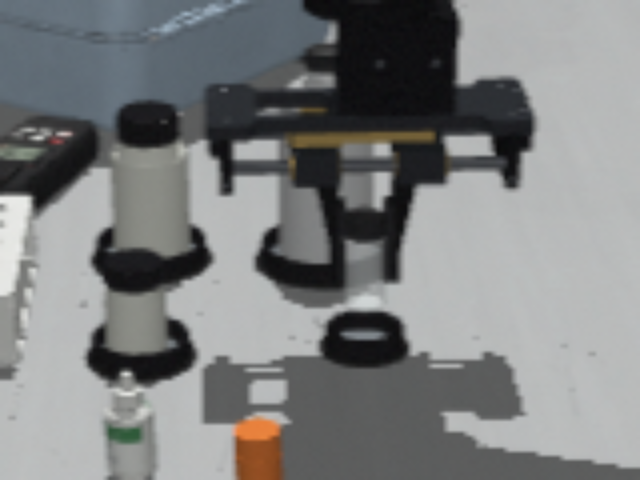

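The vial (365,270) is over the small cup (365,338), upright, and the flask stands in its cup behind. Lower and release.

```bash
python3 -m jog '[[0.0007,0.0003,0.010,0,0,0,0.015],[0,0,0.008,0,0,0,0.015],[0,0,0.004,0,0,0,0.015],[0,0,0.002,0,0,0,0.015],[0,0,0.0015,0,0,0,0.015],[0,0,0,0,0,0,0.015],[0,0,0,0,0,0,0.015]]'
python3 -m jog '[[0,0,0,0,0,0,0.045],[0,0,0,0,0,0,0.045],[0,0,0,0,0,0,0.045],[0,0,0,0,0,0,0.045],[0,0,0,0,0,0,0.045],[0,0,0,0,0,0,0.045],[0,0,0,0,0,0,0.045]]'
python3 -m jog '[[0,0,-0.01,0,0,0,0.05],[0,0,-0.025,0,0,0,0.06],[0,0,-0.03,0,0,0,0.06],[0,0,-0.03,0,0,0,0.06],[0,0,-0.03,0,0,0,0.06],[0,0,-0.03,0,0,0,0.06],[0,0,-0.03,0,0,0,0.06],[0.02,0,0,0,0,0,0.06],[0.035,0.01,0,0,0,0,0.06],[0.035,0.01,0,0,0,0,0.06],[0.035,0.01,0,0,0,0,0.06],[0.035,0.01,0,0,0,0,0.06]]'
python3 -m jog '[[0.035,0,0,0,0,0,0.06],[0.035,0,0,0,0,0,0.06],[0.035,0,0,0,0,0,0.06],[0.035,0,0,0,0,0,0.06],[0.035,0,0,0,0,0,0.06],[0.035,0,0,0,0,0,0.06],[0.035,0,0,0,0,0,0.06],[0.015,0,0,0,0,0,0.06],[0,0,0,0,0,0,0.06],[0,0,0,0,0,0,0.06],[0,0,0,0,0,0,0.06],[0,0,0,0,0,0,0.06]]'
python3 - <<'E'
from h import *
t=env.read_camera("top");s=env.read_camera("side")
cv2.imwrite("pics/end.png",np.vstack([cv2.resize(t[155:250,200:460],(780,285),interpolation=2),cv2.resize(s[140:260,220:540],(780,292),interpolation=2)]))
E
```

```text
time_s: 35.37
tool_pos: [0.4294, -0.0578, 0.0246]
tool_rot: [180.0, 0.0, 89.4]
force: [-0.5, 0.4, -0.7]
grip_width: 0.0238
grasp_force: 15.0
time_s: 35.95
tool_pos: [0.4293, -0.0577, 0.0246]
tool_rot: [180.0, -0.0, 89.4]
force: [-0.3, 0.0, 1.2]
grip_width: 0.0447
grasp_force: 0.0
time_s: 36.95
tool_pos: [0.4712, 0.1033, 0.2107]
tool_rot: [179.9, -0.0, 89.4]
force: [-0.1, -0.2, -0.3]
grip_width: 0.0599
grasp_force: 0.0
time_s: 37.95
tool_pos: [0.4743, 0.3598, 0.2101]
tool_rot: [180.0, 0.0, 89.3]
force: [-0.4, -0.1, 0.4]
grip_width: 0.0601
grasp_force: 0.0
```

View pics/end.png

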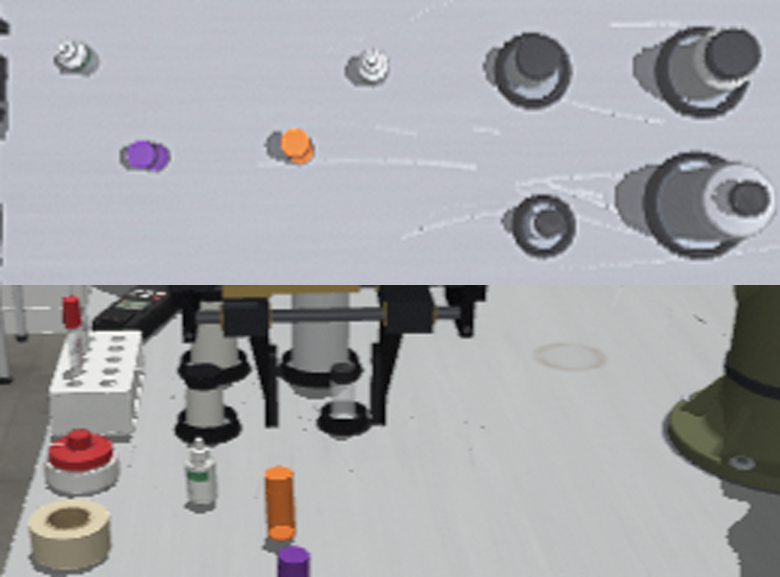

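All four stand in their cups: jar cap (540,57), bottle (731,55), flask (749,199), vial (548,219). The droppers have not moved, at (72,55) and (372,65). One number check, then I hand in.

```bash
python3 - <<'E'
from h import *
ok=True
for n,u,v,H,c in(("jar",540,57,.068,(.567,-.0523)),("bottle",731,55,.110,(.5632,-.2018)),("flask",749,199,.152,(.446,-.1922)),("vial",548,219,.065,(.4298,-.0573))):
    e=atz("top",u/3+199.67,v/3+154.67,H)[:2]-c;print(n,e);ok&=np.hypot(*e)<.009
if ok: print(env.sign_off())
E
```

```text
jar [ 0.0024 -0.0002]
bottle [-0.0018  0.0039]
flask [-0.0008  0.0001]
vial [0.0043 0.002 ]
the job is handed in; nothing more can be done
None
```

The vial, jar, bottle and flask each stand upright in their own cups, within about 5 mm of centre by the top camera; the dropper bottles weren't touched, and I handed the job in at about 38 s without being shown the verdict.

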